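Nudge a brass roller up the feed gutter to its stop and shut the keeper

ROBOT

A 6-joint arm with a two-finger parallel gripper is mounted at the origin on the work surface. World frame = base frame: x ahead of the robot, y to its left, z up, the work surface at z = 0. Lengths are in m, angles in rad, forces in N, time in s.
With the tool pointing down it reaches from about 0.325 to 0.75 m from the base axis. Payload 7.6 kg.
Tool frame: the origin (TCP) lies on the centre line of the jaws, within the pads' length; the fingertips stand 11 mm ahead of it and the grasp point (between the pads) lies 8 mm behind it; z points along the fingers, y is the direction in which the jaws open and shut (so a half turn about z gives the same grasp; the last joint's range is limited). The gripper opens to 85 mm and grips with 20 to 120 N. Pads are 22 mm wide; open, the fingers measure 114 mm over their backs; the gripper's body (76 mm by 85 mm) begins 54 mm behind the grasp point. The pads swing forward as they close: fully open they stand 13 mm farther back than shut.
Start: joints at [-1.316, 0.052, 1.401, -0, 1.689, -0.07], TCP at [0.168, -0.498, 0.242] pointing down, gripper open.
Joint ranges: [-2.9, 2.9], [-0.91, 2.17], [0.12, 2.37], [-1.06, 4.2], [0.26, 2.73], [-2.93, 2.93]. Speed limits (rad/s): [2.57, 2.57, 3.01, 3.14, 3.14, 3.14].

INTERFACE

Orientations are given as a unit quaternion [w, x, y, z].
In Python, from rig import ctrl gives the robot as it stands.
- The arm moves only by the tool carry_out, never from a script. Its argument "deltas" is a list of rows, each a list of 2 entries, a list of its own where there are three numbers: the shift along the tool's x, y, z in cm, then the turn, a rotation vector about the tool's x, y, z in rad. A call has 1 to 20 rows; each row shifts and turns the commanded pose from where the row before left it, along the tool's axes as they then stand; what a row does not reach is not made up. A row lasts 1/8 s, in which the tool goes at most 62.5 mm and 10.7 degrees, less where a joint would pass 70% of its speed; a pose out of reach is approached as far as the arm can. A call is refused whole if a number of a shift passes 6.25 or a number of a turn 0.188, either way. A call with a gripper value outside its range is refused whole. "grip" is the finger opening in cm, from 0 to 8.54, set as the call begins (left out, the last holds). The fingers move at their own pace and stop on an object; "squeeze" is the grip in N (left out, the last holds). Time passes only in rows, so rows that do not move let the fingers close. It gives the time, the measured TCP pose, the force and the opening at its end, in the units of the state.
- ctrl.sense(): the state, without advancing time (a new reading comes with each control period).
- ctrl.get_image(name): name is "scene" or "side" or "wrist"; returns a dict with "color" (480x640x3 uint8, red, green, blue), "fx", "fy", "cx", "cy" (pixels), "cam_to_world" (4x4, takes a point from camera to world coordinates); the wrist camera has in their place "T_tool_cam" (4x4, takes a point from camera to tool coordinates, whose origin is the TCP and whose axes are the flange's). Camera axes: x right, y up, looking along -z (the intrinsics and any distortion apply to the point x, -y, -z); pixel columns grow to the right and rows downward; lengths in m; the calibration is good to about 2 mm. A picture is of the moment at which its call begins: read the wrist's pose just before it. There is no depth.
- ctrl.sign_off(): hands the job in, once; it reports no verdict.
The state is a dict: "t": time; "q": joint angles; "qd": joint speeds; "joint_torque": joint torques, N m; "eef_pos": TCP position; "eef_rot": TCP orientation; "wrist_force": force on the tool from outside, world axes, zero at the start; "ft_torque": the same for the moment, N m; "width": opening from 0.0 (shut) to 1.0 (fully open).
Only numpy, scipy, OpenCV 4.12 (cv2) and the standard library are available. Lean on these libraries where they do the work, as an engineer would, in place of code of your own. Each camera call takes 0.05 s, during which the arm holds its last target.

TASK

With a fingertip, push the brass roller that lies in the sloped gutter all the way up and over the crest, so that it rests against the stop plate at the top and does not roll back; then push the keeper arm round until it is fully shut across the gutter behind the roller. Push only: do not grip, lift or carry the roller, and leave the other things on the bench where they are.

Things in the scene. Friction and masses are not known exactly. Their poses are not given: they have to be found in the camera images.
- ramp: The whole feeding ramp, fixed to the bench: wooden base 85 mm (x) by 330 mm (y) by 16 mm thick, gutter on top. Origin on the bench under the middle of the base; z up, y level along the gutter towards its high end. It stands somewhere else and turned differently each time.
- gutter: Aluminium gutter, sloping 8 degrees. Origin on the crest, on the floor's centre line, 68 mm above the bench. Axes: y uphill along the floor, x across (level), z square to the floor, upward. Flat floor from y = -240 mm (low end) to 0 (crest). Inside width 52 mm; walls 4 mm thick, tops 10 mm above the floor. The roller rolls back down if let go before the crest.
- low_lip (a point): Middle of the top edge of the small steel lip that closes the low end: 6 mm thick, only 7 mm above the floor and open above, so that a finger fits behind the roller there.
- seat (a point): Where the roller's centre is when seated: y = 33 mm, z = 12 mm in the gutter's axes. Beyond the crest the floor falls (18 degrees to the gutter, 10 degrees below level) for 50 mm to a steel stop plate, 8 mm thick, 41 mm tall, square to that floor. Once over the crest the roller rolls on to the plate and stays.
- roller: The brass roller to push: plain polished cylinder (friction about 0.3, so it slips on the fingertip as it is pushed), 44 mm diameter, 46 mm long, 0.3 to 0.55 kg, lying across the gutter. It starts against the lip at the low end, centre 224 mm downhill of the crest, and stands 34 mm above the tops of the walls. Origin at its centre; x axis = cylinder axis.
- roller_center (a point): Centre of that brass roller (22 mm above the gutter floor).
- keeper (a joint): Angle of the keeper arm, rad. 0 = fully shut (hard end stop): straight across the gutter, 4 mm downhill of the seated roller. It starts open at 1.45 to 1.85, along the outside of the gutter, pointing to the low end. It turns about the gutter's z axis; in the gutter's axes it points along (cos a, -sin a). Friction about 0.03 N m; it stays where it is left.
- keeper_pivot (a point): On the keeper's pivot axis, at mid height of the arm: in the gutter's axes at x = -42 mm, y = 3 mm, z = 28 mm. The pivot is a steel post of 16 mm diameter.
- keeper_tip (a point): Free end of the keeper arm at mid height, 72 mm from the pivot. The arm is a straight flat steel bar on edge, 8 mm thick and 24 mm tall (from 16 to 40 mm above the level of the gutter floor, so it passes over the walls).
- spare_roller: Bystander: an identical brass roller standing on end on the bench beside the ramp. Origin at its centre.
- bearing_ring: Bystander: steel ring, 52 mm diameter, 14 mm high, lying beside the ramp. Origin at its underside.
- plug_gauge: Bystander: slim turned steel gauge, 24 mm diameter, 85 mm tall, standing beside the ramp on the robot's side. Origin at its underside.
- oil_jar: Bystander: amber jar, 52 mm diameter, 70 mm tall. Origin at its underside.
- brush: Bystander: hand brush, 170 mm long, lying.
- cone_gauge: Bystander: aluminium cone, 44 mm diameter, 85 mm tall. Origin at its underside.
Not all that is in view belongs to the job. Leave any red look-alike of the roller alone.

How it is judged:
By the outcome, as a careful person would: the job done as asked, in the order asked, and still so for the second after the job is handed in, with the robot touching nothing.
It also fails if it takes over 58 s, if anything falls off the work surface, if the arm or the gripper's body presses on something with over 40 N, if the wrist force passes 120 N, or if a joint passes its speed limit or range.

## Working session

There is one attempt and no reset: what is moved stays moved. The work goes in short steps, Python scripts to look and compute and a tool call to move; the robot and the scene stay as the last step left them, time stands still between calls to the robot, and variables do not carry over. Pictures are saved under pics/ and viewed, and the job is handed in when it is done.

Besides the shell and the picture viewer there is one more tool, called after "Emit:" in YAML: its name, and indented under it one key for each argument. carry_out: Moves the arm, as the interface text tells. Its arguments: {"type":"object","properties":{"deltas":{"type":"array"},"grip":{"type":"number"},"squeeze":{"type":"number"}},"required":["deltas"]}

```bash
ls; mkdir -p pics
python3 - <<'E'
from rig import ctrl
import cv2,pickle
s=ctrl.sense();print(s)
d={}
for n in ["scene","side","wrist"]:
    im=ctrl.get_image(n);d[n]=im
    cv2.imwrite(f"pics/{n}0.png",im["color"][:,:,::-1])
    print(n,{k:v for k,v in im.items() if k!="color"})
pickle.dump((s,d),open("v0.pkl","wb"))
E
```

```text
pics
{'t': 0.0, 'q': array([-1.31631579e+00,  5.28481266e-02,  1.40171730e+00, -9.25164250e-06,
        1.68858494e+00, -7.03442567e-02]), 'qd': array([-2.60222718e-03,  1.73246046e-05,  1.07986355e-03,  3.26437245e-04,
       -4.93803596e-04, -8.30993172e-05]), 'joint_torque': array([ 1.16852014e-03, -3.81654060e+01, -3.60190666e+01, -2.27514153e-05,
        5.92344601e-03, -2.28863337e-05]), 'eef_pos': array([ 0.16747756, -0.49727871,  0.24147021]), 'eef_rot': array([-7.75135787e-04,  9.86839861e-01,  1.61698741e-01, -7.61813699e-05]), 'wrist_force': array([ 0.27984996,  0.32500299, -0.31016828]), 'ft_torque': array([-0.02153471,  0.00567843, -0.00760421]), 'width': 0.994610870145295}
scene {'fx': 610.8763453283681, 'fy': 610.8763453283681, 'cx': 322.8225907361761, 'cy': 225.48455840439718, 'cam_to_world': array([[ 0.50255696, -0.72177503,  0.47589632,  1.16960618],
       [ 0.86449561,  0.42537216, -0.2677795 , -0.32562205],
       [-0.00915649,  0.54598473,  0.83774509,  1.15556555],
       [ 0.        ,  0.        ,  0.        ,  1.        ]])}
side {'fx': 496.07899943571033, 'fy': 496.07899943571033, 'cx': 316.96781477218894, 'cy': 230.68391922687337, 'cam_to_world': array([[ 0.97824254,  0.14186639, -0.15137854,  0.39035497],
       [-0.20683191,  0.60995409, -0.76496834, -0.8297328 ],
       [-0.01618934,  0.77963449,  0.62602554,  0.7795539 ],
       [ 0.        ,  0.        ,  0.        ,  1.        ]])}
wrist {'fx': 331.3052360356695, 'fy': 331.3052360356695, 'cx': 321.49251985081526, 'cy': 242.3074732793952, 'T_tool_cam': array([[ 1.66467681e-04,  9.64019623e-01,  2.65831035e-01,
         6.75586479e-02],
       [ 9.99999817e-01, -3.15263561e-04,  5.17067575e-04,
         7.20370348e-04],
       [ 5.82270127e-04,  2.65830901e-01, -9.64019498e-01,
        -1.30498571e-01],
       [ 0.00000000e+00,  0.00000000e+00,  0.00000000e+00,
         1.00000000e+00]])}
```

View pics/scene0.png

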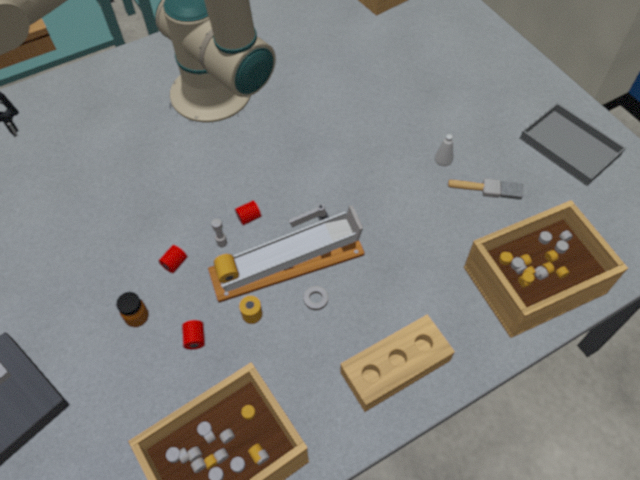

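View pics/side0.png

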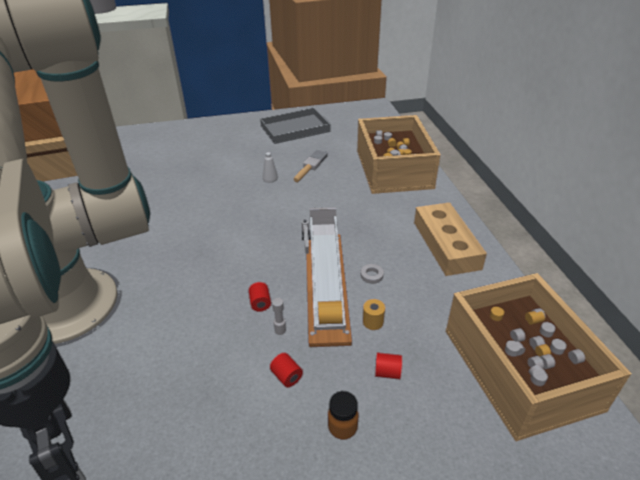

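View pics/wrist0.png

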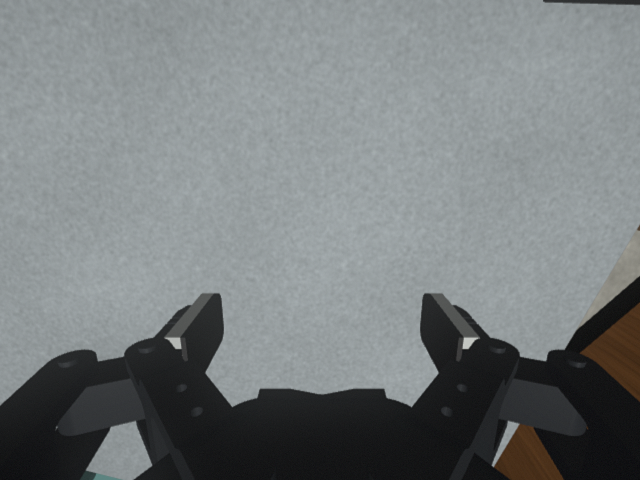

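The scene picture shows the ramp with the brass roller at its low end at about (228,267). The stop plate is at (355,222), and the keeper is open at (307,216) on the robot's side. Other candidates are the spare roller, standing at (250,309), and the red look-alikes at (248,212), (173,258) and (193,334). Only the one at (228,267) is brass and lies in the gutter. I'll enlarge it to confirm.

Run:
```python
import pickle,cv2
s,d=pickle.load(open("v0.pkl","rb"))
a=d["scene"]["color"][190:310,200:370,::-1]
cv2.imwrite("pics/c1.png",cv2.resize(a,None,fx=4.7,fy=4.7,interpolation=cv2.INTER_CUBIC))
a=d["side"]["color"][200:350,260:400,::-1]
cv2.imwrite("pics/c2.png",cv2.resize(a,None,fx=4,fy=4,interpolation=cv2.INTER_CUBIC))
```

```text
(no output)
```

View pics/c1.png

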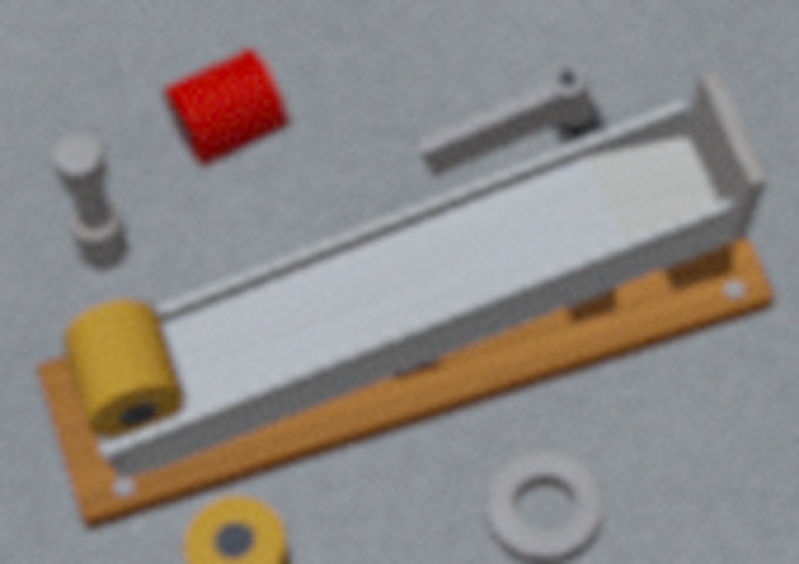

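View pics/c2.png

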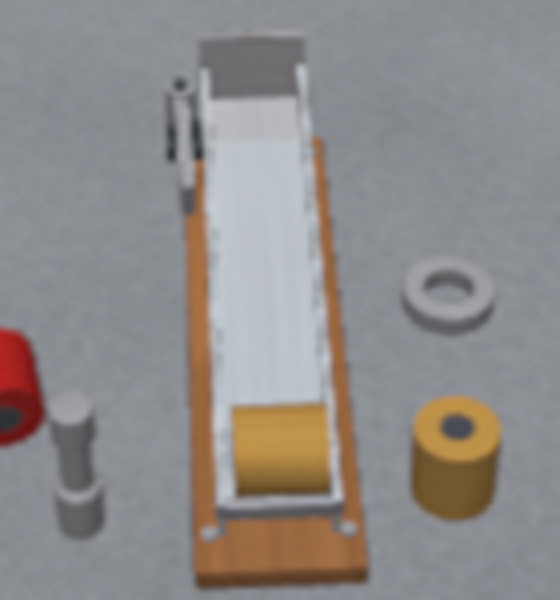

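Crop confirmed: the brass roller lies in the gutter against the lip, and the keeper is on the robot's side. Next I fit the ramp's pose to the points I picked in both views.

```bash
cat > h.py <<'E'
import numpy as np,pickle
from scipy.optimize import least_squares
from scipy.spatial.transform import Rotation as R
def proj(im,P):
    T=np.linalg.inv(im["cam_to_world"]);p=T[:3,:3]@np.asarray(P)+T[:3,3]
    return np.array([im["cx"]+im["fx"]*p[0]/-p[2], im["cy"]-im["fy"]*p[1]/-p[2]])
G=R.from_euler('x',8,degrees=True).as_matrix()
def g2r(p,yc): return G@np.array(p)+np.array([0,yc,.068])
def frame(x):
    Rz=R.from_euler('z',x[2]).as_matrix()
    return lambda p:(Rz@np.array(p)+np.array([x[0],x[1],0]))
s18,c18=np.sin(np.radians(18)),np.cos(np.radians(18))
def beyond(x,s,n): return [x,s*c18+n*s18,-s*s18+n*c18]
E
cat > fit.py <<'E'
from h import *
s,d=pickle.load(open("v0.pkl","rb"))
sc=lambda u,v:(200+(u+.5)/4.7-.5,190+(v+.5)/4.7-.5)
sd=lambda u,v:(260+(u+.5)/4-.5,200+(v+.5)/4-.5)
obs=[("scene",sc(598,157),'g',(-.026,0,0)),
("scene",sc(90,515),'r',(.0425,-.165,.016)),("scene",sc(772,292),'r',(.0425,.165,.016)),("scene",sc(40,366),'r',(-.0425,-.165,.016)),
("scene",sc(123,360),'g',(0,-.224,.022)),("scene",sc(568,77),'g',(-.042,.003,.04)),
("side",sd(282,499),'g',(0,-.243,.007)),("side",sd(257,139),'g',(0,0,0)),("side",sd(253,98),'g',beyond(0,.05,0)),
("side",sd(252,37),'g',beyond(0,.054,.041)),
("side",sd(197,575),'r',(-.0425,-.165,.016)),("side",sd(366,570),'r',(.0425,-.165,.016)),("side",sd(181,84),'g',(-.042,.003,.04)),
("side",sd(281,452),'g',(0,-.224,.022))]
def P(x,k,p):
    f=frame(x); return f(g2r(p,x[3])) if k=='g' else f(p)
def res(x): return np.concatenate([proj(d[n],P(x,k,p))-np.array(uv) for n,uv,k,p in obs])
best=min((least_squares(res,[.5,-.2,y,.08],loss='soft_l1') for y in np.arange(-3,3.2,.5)),key=lambda r:r.cost)
if __name__=="__main__":
    x=best.x;print(x,np.degrees(x[2]));print(res(x).reshape(-1,2).round(1))
    f=frame(x)
    for n,p in dict(roller=(0,-.224,.022),lip=(0,-.243,.007),crest=(0,0,0),seat=(0,.033,.012),pivot=(-.042,.003,.028)).items():
        w=f(g2r(p,x[3]));print(n,w.round(4),np.hypot(w[0],w[1]).round(3))
    kt=[("scene",sc(433,155)),("side",sd(187,195))]
    def rk(a):return np.concatenate([proj(d[n],f(g2r((-.042+.072*np.cos(a[0]),.003-.072*np.sin(a[0]),.034),x[3])))-np.array(u) for n,u in kt])
    r=least_squares(rk,[1.6]);print("keeper",r.x,r.fun)
    # bystander: plug gauge base via scene/side tops
    pg=[("scene",sc(80,155)),("side",sd(72,405))]
    r=least_squares(lambda p:np.concatenate([proj(d[n],p)-np.array(u) for n,u in pg]),[.5,-.3,.08]);print("plug top",r.x,r.fun)
    for nm,a,b in [("spare",sc(236,540),sd(457,427)),("redtop",sc(230,95),sd(10,370))]:
        r=least_squares(lambda p:np.concatenate([proj(d["scene"],p)-np.array(a),proj(d["side"],p)-np.array(b)]),[.5,-.3,.08]);print(nm,r.x,r.fun.round(1))
    np.save("pose.npy",x)
E
python3 fit.py
```

```text
[ 0.55767591 -0.07298207 -0.17207769  0.09793918] -9.85932519345006
[[-2.3  0.3]
 [-1.8  1.4]
 [ 0.9  0.4]
 [-1.4 -0.6]
 [ 0.6  1.8]
 [ 0.1  1.2]
 [-0.5 -0. ]
 [-0.2 -0.1]
 [-0.2 -0.2]
 [-0.3 -1.3]
 [-0.7 -0.9]
 [ 1.2 -1.4]
 [-0.3  1.1]
 [-0.8 -1. ]]
roller [ 0.5359 -0.198   0.0586] 0.571
lip [ 0.5331 -0.2145  0.0411] 0.575
crest [0.5744 0.0235 0.068 ] 0.575
seat [0.5798 0.0541 0.0845] 0.582
pivot [0.5329 0.0298 0.0961] 0.534
keeper [1.52041878] [-2.13306153  0.04353078  0.72188902 -0.54728545]
plug top [ 0.44117158 -0.17201165  0.08402987] [-0.00328583  0.01707747 -0.01172217 -0.01053438]
spare [ 0.62814296 -0.19190662  0.04503399] [-0.   0.2 -0.1 -0.1]
redtop [ 0.41540685 -0.09099344  0.03467735] [-0.2  1.2 -0.9 -0.8]
```

The fit agrees with the known sizes: the plug top comes out at 84 mm and the spare top at 45 mm. I'll use the gutter frame with the tool's z along −gutter z and its x uphill, so every move reads in gutter axes. First, gripper shut, I go above the low end.

```bash
cat > w.py <<'E'
from h import *
x=np.load("pose.npy");f=frame(x)
RG=R.from_euler('z',x[2]).as_matrix()@G; O=f(g2r((0,0,0),x[3]))
RT=RG@np.array([[0,1,0],[1,0,0],[0,0,-1]]) # tool x=g y, tool y=g x, z=-gz
def to(s,tgt):
    q=s["eef_rot"];Rc=R.from_quat([q[1],q[2],q[3],q[0]]).as_matrix()
    p=RG.T@(s["eef_pos"]-O);print("t",s["t"],"TCP gutter mm",(p*1e3).round(1),"F gutter",(RG.T@s["wrist_force"]).round(2),"q",s["q"].round(2),"w",round(s["width"],3))
    print("rotvec tool",R.from_matrix(Rc.T@RT).as_rotvec().round(3))
    dw=RG@np.array(tgt)+O-s["eef_pos"]
    print("shift cur tool cm",(Rc.T@dw*100).round(2),"in target axes",(RT.T@dw*100).round(2), "world",(dw*100).round(1))
E
python3 - <<'E'
from w import *
from rig import ctrl
to(ctrl.sense(),(0,-.28,.12))
E
```

```text
t 0.15 TCP gutter mm [-311.7 -553.   253.1] F gutter [ 0.67  0.77 -0.17] q [-1.32  0.05  1.4   0.    1.69 -0.07] w 0.999
rotvec tool [ 0.074  0.125 -1.072]
shift cur tool cm [ 41.17 -10.52   9.4 ] in target axes [27.3  31.17 13.31] world [35.7 23.1 -9.4]
```

Emit:
carry_out:
  deltas:
    - [[0,0,0],[0.01,0.018,-0.153]]
    - [[0,0,0],[0.01,0.018,-0.153]]
    - [[0,0,0],[0.01,0.018,-0.153]]
    - [[0,0,0],[0.01,0.018,-0.153]]
    - [[0,0,0],[0.01,0.018,-0.153]]
    - [[0,0,0],[0.01,0.018,-0.153]]
    - [[0,0,0],[0.01,0.018,-0.153]]
    - [[2.2,2.6,0.8],[0,0,0]]
    - [[2.2,2.6,0.8],[0,0,0]]
    - [[2.2,2.6,0.8],[0,0,0]]
    - [[2.2,2.6,0.8],[0,0,0]]
    - [[2.2,2.6,0.8],[0,0,0]]
    - [[2.2,2.6,0.8],[0,0,0]]
    - [[2.2,2.6,0.8],[0,0,0]]
    - [[2.2,2.6,0.8],[0,0,0]]
    - [[2.2,2.6,0.8],[0,0,0]]
    - [[2.2,2.6,0.8],[0,0,0]]
    - [[2.2,2.6,0.8],[0,0,0]]
    - [[0,0,0],[0,0,0]]
    - [[0,0,0],[0,0,0]]
  grip: 0

```text
t: 2.65
eef_pos: [0.4925, -0.2992, 0.1892]
eef_rot: [-0.043, 0.764, 0.642, 0.054]
wrist_force: [0.3, 0.7, 0.0]
width: -0.0
```

Run:
```python
from w import *
from rig import ctrl
import cv2
s=ctrl.sense();to(s,(0,-.28,.12))
d={}
for n in ["wrist","side"]:
    im=ctrl.get_image(n);d[n]=im;cv2.imwrite(f"pics/{n}1.png",im["color"][:,:,::-1])
pickle.dump((s,d),open("v1.pkl","wb"))
```

```text
t 2.65 TCP gutter mm [ -25.4 -311.9  166.2] F gutter [ 0.23  0.71 -0.08] q [-0.67  0.26  1.28  0.12  1.66 -0.49] w -0.0
rotvec tool [ 0.004  0.002 -0.001]
shift cur tool cm [3.2  2.52 4.62] in target axes [3.19 2.54 4.62] world [ 3.2  3.3 -4.1]
```

View pics/wrist1.png

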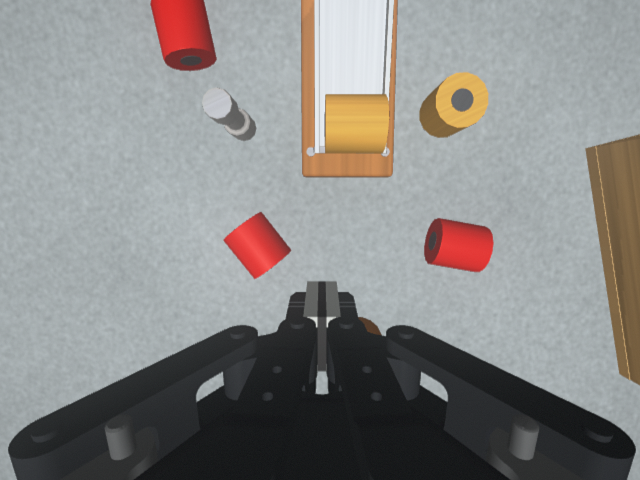

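View pics/side1.png

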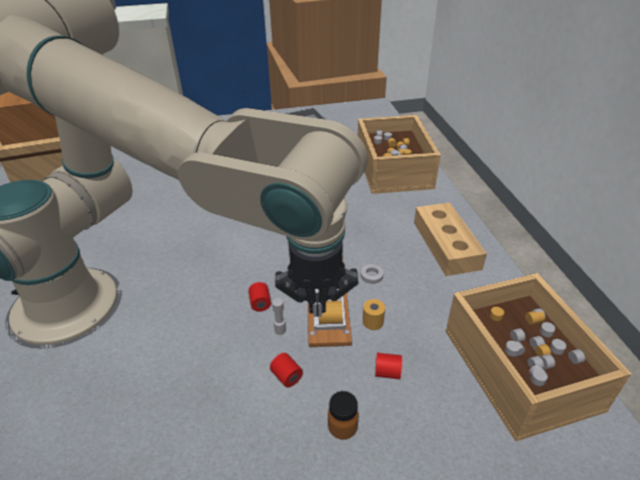

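The wrist view (320,280 = closed fingertips) is aligned with the ramp. The roller is at about (357,123) and the base corners at (303,176) and (393,176). I'll check the model against this view.

```bash
cat >> w.py <<'E'
def wcam(s,im):
    q=s["eef_rot"];T=np.eye(4);T[:3,:3]=R.from_quat([q[1],q[2],q[3],q[0]]).as_matrix();T[:3,3]=s["eef_pos"]
    im=dict(im);im["cam_to_world"]=T@im["T_tool_cam"];return im
E
python3 - <<'E'
from w import *
import cv2
s,d=pickle.load(open("v1.pkl","rb"))
im=wcam(s,d["wrist"])
for n,p,r in [("baseL",(-.0425,-.165,.016),1),("baseR",(.0425,-.165,.016),1)]: print(n,proj(im,f(p)))
for n,p in [("rollL top",(-.023,-.224,.044)),("rollR top",(.023,-.224,.044)),("rollfront y-246",(0,-.246,.022)),("wallL -100",(-.026,-.19,.01)),("wallR",(.026,-.19,.01))]: print(n,proj(im,RG@np.array(p)+O))
a=d["wrist"]["color"][0:200,270:430,::-1]
cv2.imwrite("pics/c3.png",cv2.resize(a,None,fx=3,fy=3,interpolation=cv2.INTER_CUBIC))
E
```

```text
baseL [301.80546852 175.79533749]
baseR [393.75766965 175.69006667]
rollL top [323.40735853 119.96549152]
rollR top [387.48115113 119.90870482]
rollfront y-246 [351.95423122 151.61813431]
wallL -100 [319.30943858  78.03665196]
wallR [385.17961895  77.9910711 ]
```

View pics/c3.png

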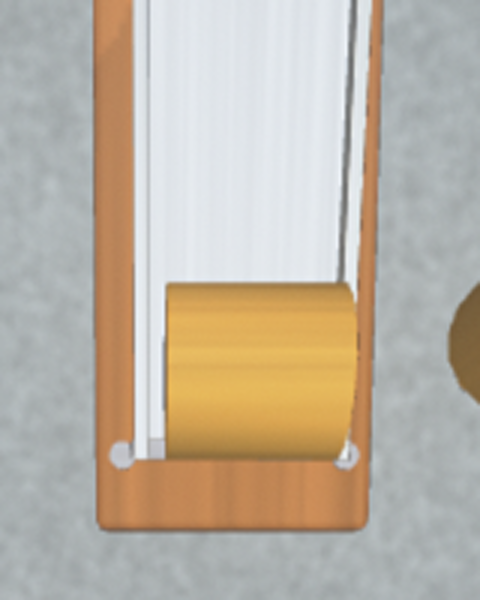

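The model agrees with the wrist view to about 1 px (about 1 mm). I descend behind the roller, with the tip 14 mm above the floor.

Emit:
carry_out:
  deltas:
    - [[1.5,1.3,1.0],[0,0,0]]
    - [[1.4,1.3,1.0],[0,0,0]]
    - [[0,0,2.0],[0,0,0]]
    - [[0,0,2.0],[0,0,0]]
    - [[0,0,2.0],[0,0,0]]
    - [[0,0,2.0],[0,0,0]]
    - [[0,0,2.0],[0,0,0]]
    - [[0,0,1.5],[0,0,0]]
    - [[0,0,0.5],[0,0,0]]
    - [[0,0,0],[0,0,0]]
    - [[0,0,0],[0,0,0]]

```text
t: 4.12
eef_pos: [0.5278, -0.2568, 0.0557]
eef_rot: [-0.042, 0.764, 0.642, 0.054]
wrist_force: [-0.5, 0.1, -0.2]
width: 0.001
```

Run:
```python
from w import *
from rig import ctrl
import cv2
s=ctrl.sense();to(s,(0.001,-.26,.025))
im=ctrl.get_image("wrist");cv2.imwrite(f"pics/wrist2.png",im["color"][:,:,::-1])
im=ctrl.get_image("side");cv2.imwrite(f"pics/side2.png",cv2.resize(im["color"][230:360,250:410,::-1],None,fx=4,fy=4))
```

```text
t 4.125 TCP gutter mm [   2.  -283.1   27.4] F gutter [-0.49  0.   -0.23] q [-0.57  0.39  1.4   0.13  1.4  -0.43] w 0.001
rotvec tool [ 0.006  0.003 -0.001]
shift cur tool cm [ 2.31 -0.11  0.23] in target axes [ 2.31 -0.1   0.24] world [0.3 2.3 0.1]
```

View pics/wrist2.png

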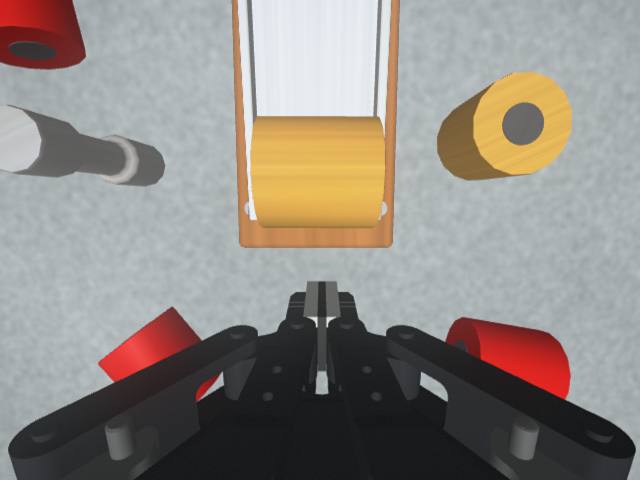

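View pics/side2.png

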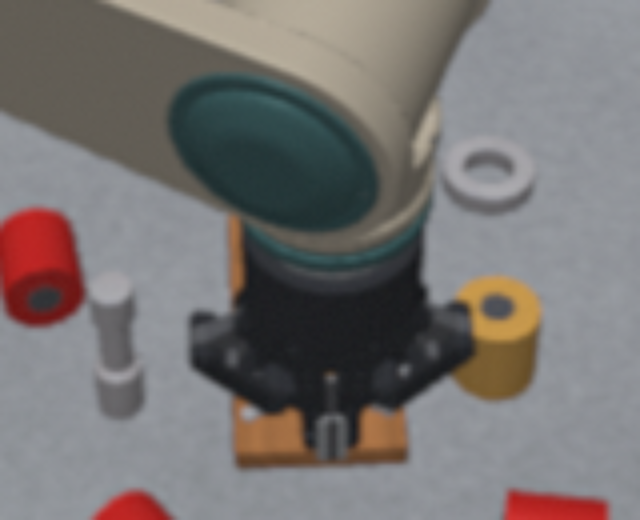

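The fingertip (322,285) is centred behind the roller (318,170). I start the push gently.

Emit:
carry_out:
  deltas:
    - [[0.6,-0.1,0.3],[0,0,0]]
    - [[0.6,0,0],[0,0,0]]
    - [[0.6,0,0],[0,0,0]]
    - [[0.5,0,0],[0,0,0]]
    - [[0.5,0,0],[0,0,0]]
    - [[0.5,0,0],[0,0,0]]
    - [[0.5,0,0],[0,0,0]]
    - [[0.6,0,0],[0,0,0]]
    - [[0.6,0,0],[0,0,0]]
    - [[0.6,0,0],[0,0,0]]
    - [[0.6,0,0],[0,0,0]]
    - [[0.6,0,0],[0,0,0]]

```text
t: 5.72
eef_pos: [0.5381, -0.1891, 0.0611]
eef_rot: [-0.043, 0.764, 0.642, 0.054]
wrist_force: [-0.3, -1.3, -0.1]
width: 0.001
```

Run:
```python
from w import *
from rig import ctrl
import cv2
s=ctrl.sense();to(s,(0.001,-.022,.025))
im=ctrl.get_image("wrist");cv2.imwrite(f"pics/wrist3.png",im["color"][:,:,::-1])
```

```text
t 5.725 TCP gutter mm [   0.6 -214.5   23.2] F gutter [-0.1  -1.3   0.03] q [-0.47  0.33  1.46  0.13  1.39 -0.32] w 0.001
rotvec tool [ 0.004  0.002 -0.001]
shift cur tool cm [19.25  0.03 -0.22] in target axes [19.25  0.04 -0.18] world [ 3.3 18.8  2.9]
```

View pics/wrist3.png

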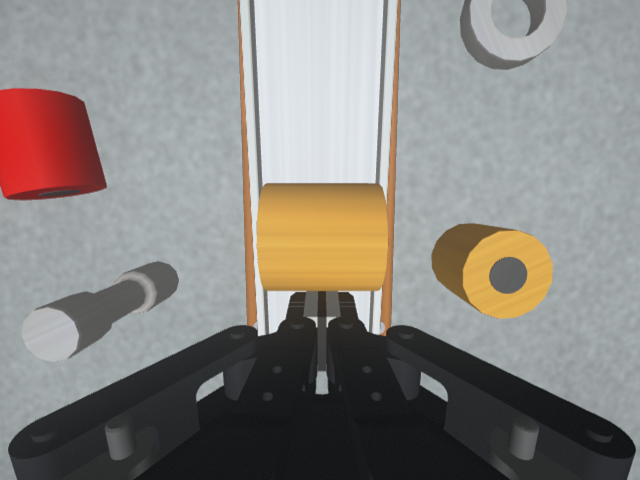

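The roller is square and rolling, with about 1.3 N on the wrist. Pushing on.

Emit:
carry_out:
  deltas:
    - [[0.8,0,0],[0,0,0]]
    - [[0.8,0,0],[0,0,0]]
    - [[0.8,0,0],[0,0,0]]
    - [[0.8,0,-0.1],[0,0,0]]
    - [[0.8,0,0],[0,0,0]]
    - [[0.8,0,0],[0,0,0]]
    - [[0.8,0,0],[0,0,0]]
    - [[0.8,0,0],[0,0,0]]
    - [[0.8,0,0],[0,0,0]]
    - [[0.8,0,0],[0,0,0]]
    - [[0.8,0,0],[0,0,0]]
    - [[0.8,0,0],[0,0,0]]
    - [[0.8,0,0],[0,0,0]]
    - [[0.8,0,0],[0,0,0]]
    - [[0.8,0,0],[0,0,0]]
    - [[0.8,0,0],[0,0,0]]
    - [[0.8,0,0],[0,0,0]]
    - [[0.6,0,0],[0,0,0]]
    - [[0.5,0,0],[0,0,0]]
    - [[0.4,0,0],[0,0,0]]

```text
t: 8.28
eef_pos: [0.5638, -0.042, 0.0828]
eef_rot: [-0.043, 0.764, 0.642, 0.054]
wrist_force: [0.1, -0.7, 0.9]
width: 0.0
```

Run:
```python
from w import *
from rig import ctrl
import cv2
s=ctrl.sense();to(s,(0.001,-.02,.025))
im=ctrl.get_image("wrist");cv2.imwrite(f"pics/wrist4.png",im["color"][:,:,::-1])
```

```text
t 8.275 TCP gutter mm [  0.7 -63.7  23.9] F gutter [ 0.22 -0.53  0.97] q [-0.21  0.27  1.49  0.14  1.38 -0.06] w 0.0
rotvec tool [ 0.004  0.002 -0.001]
shift cur tool cm [ 4.37  0.02 -0.12] in target axes [ 4.37  0.03 -0.11] world [0.8 4.2 0.7]
```

View pics/wrist4.png

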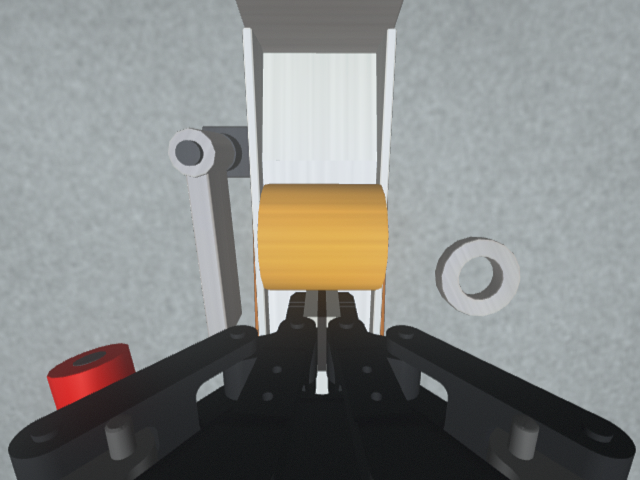

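Emit:
carry_out:
  deltas:
    - [[0.5,0,0],[0,0,0]]
    - [[0.5,0,-0.1],[0,0,0]]
    - [[0.5,0,0],[0,0,0]]
    - [[0.5,0,0],[0,0,0]]
    - [[0.5,0,0],[0,0,0]]
    - [[0.4,0,0],[0,0,0]]
    - [[0.4,0,0],[0,0,0]]
    - [[0.4,0,0],[0,0,0]]
    - [[0.4,0,0],[0,0,0]]
    - [[0.2,0,0],[0,0,0]]
    - [[0,0,0],[0,0,0]]
    - [[0,0,0],[0,0,0]]

```text
t: 9.82
eef_pos: [0.571, -0.0005, 0.0896]
eef_rot: [-0.043, 0.764, 0.642, 0.054]
wrist_force: [0.1, 0.1, 0.3]
width: 0.001
```

Run:
```python
from w import *
from rig import ctrl
import cv2
s=ctrl.sense();to(s,(0.001,-.02,.025))
im=ctrl.get_image("wrist");cv2.imwrite(f"pics/wrist5.png",im["color"][:,:,::-1])
wi=wcam(s,im);print(proj(wi,RG@np.array((0,.033,.034))+O),proj(wi,RG@np.array((0,.02,.030))+O))
```

```text
t 9.825 TCP gutter mm [  0.7 -21.   24.7] F gutter [0.07 0.16 0.28] q [-0.13  0.27  1.48  0.14  1.39  0.02] w 0.001
rotvec tool [ 0.004  0.002 -0.001]
shift cur tool cm [ 0.1   0.03 -0.03] in target axes [ 0.1   0.03 -0.03] world [0.  0.1 0. ]
[317.29446302 186.92209982] [317.54379969 219.89736329]
```

View pics/wrist5.png

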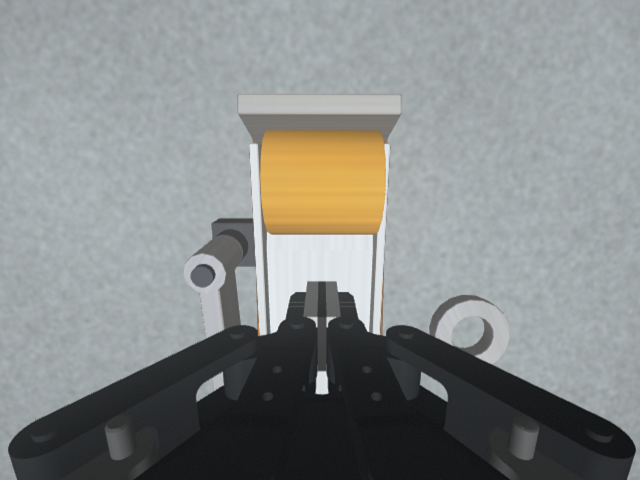

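The roller is seated against the plate: its centre is at about (322,183), where the model predicts (317,187). The finger is clear of it and the keeper is still open on the left at (215,300). Next I lift, cross over and come down outside the keeper's free end.

Emit:
carry_out:
  deltas:
    - [[-0.4,0,-1.5],[0,0,0]]
    - [[-0.4,0,-1.5],[0,0,0]]
    - [[0,0,-1.5],[0,0,0]]
    - [[0,0,-1.5],[0,0,0]]
    - [[0,0,-1.0],[0,0,0]]
    - [[-0.5,-1.5,0],[0,0,0]]
    - [[-0.5,-1.5,0],[0,0,0]]
    - [[-0.5,-1.5,0],[0,0,0]]
    - [[-0.5,-1.5,0],[0,0,0]]
    - [[-0.5,-1.5,0],[0,0,0]]
    - [[0,-0.3,0],[0,0,0]]
    - [[0,0,0],[0,0,0]]

```text
t: 11.38
eef_pos: [0.487, -0.0285, 0.1544]
eef_rot: [-0.042, 0.764, 0.642, 0.054]
wrist_force: [-0.4, -0.8, 0.2]
width: 0.002
```

Run:
```python
from w import *
from rig import ctrl
import cv2
s=ctrl.sense();to(s,(-.076,-.053,.030))
im=ctrl.get_image("wrist");cv2.imwrite(f"pics/wrist6.png",im["color"][:,:,::-1])
im2=ctrl.get_image("scene");cv2.imwrite(f"pics/scene6.png",cv2.resize(im2["color"][130:300,220:420,::-1],None,fx=4,fy=3.5))
wi=wcam(s,im)
for a in (1.45,1.52,1.6):print(a,proj(wi,RG@np.array((-.042+.072*np.cos(a),.003-.072*np.sin(a),.04))+O))
print("pivot top",proj(wi,RG@np.array((-.042,.003,.04))+O))
```

```text
t 11.375 TCP gutter mm [-77.3 -53.5  94.8] F gutter [-0.24 -0.83  0.35] q [-0.21 -0.02  1.65  0.14  1.51 -0.05] w 0.002
rotvec tool [ 0.005  0.002 -0.001]
shift cur tool cm [0.07 0.1  6.48] in target axes [0.05 0.13 6.48] world [ 0.3  0.9 -6.4]
1.45 [392.70778365 290.61632596]
1.52 [384.37603134 291.29274437]
1.6 [374.86057974 291.40669031]
pivot top [384.2483231 169.8453077]
```

View pics/wrist6.png

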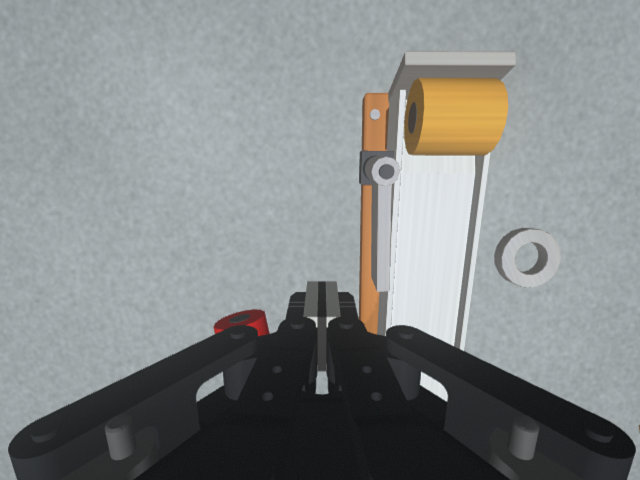

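View pics/scene6.png

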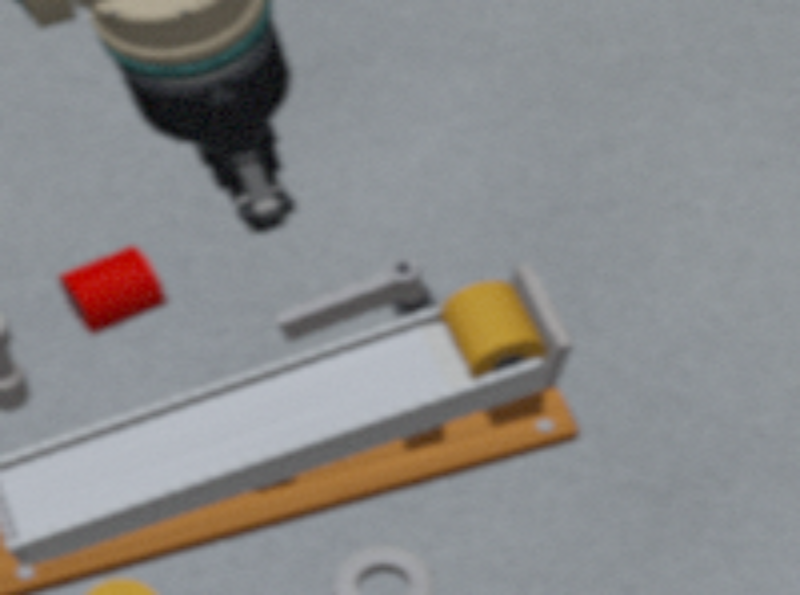

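The roller stays seated. The keeper runs from (384,170) to (383,291), so its angle is about 1.53, and the finger stands outside it. I'll descend while working out the arc.

Emit:
carry_out:
  deltas:
    - [[0,0,1.5],[0,0,0]]
    - [[0,0,1.5],[0,0,0]]
    - [[0,0,1.5],[0,0,0]]
    - [[0,0,1.5],[0,0,0]]
    - [[0,0,0.5],[0,0,0]]
    - [[0,0,0],[0,0,0]]

```text
t: 12.22
eef_pos: [0.4884, -0.0198, 0.0895]
eef_rot: [-0.043, 0.764, 0.642, 0.054]
wrist_force: [0.3, 0.0, 0.1]
width: 0.002
```

Run:
```python
from w import *
from rig import ctrl
import cv2
s=ctrl.sense();to(s,(-.066,-.053,.030))
im=ctrl.get_image("wrist");cv2.imwrite(f"pics/wrist7.png",im["color"][:,:,::-1])
hx,hy=10,11
prev=None
for a in np.linspace(1.6,0,17):
    u=np.array([np.cos(a),-np.sin(a)]);d=np.array([np.sin(a),np.cos(a)])
    c=np.array([-42,3])+52*u-(4+hx*abs(d[0])+hy*abs(d[1]))*d
    print(round(a,2),c.round(1),None if prev is None else ((c-prev)[::-1]/10).round(2));prev=c
```

```text
t 12.225 TCP gutter mm [-77.4 -53.9  29.2] F gutter [0.28 0.09 0.1 ] q [-0.19  0.05  1.72  0.14  1.37 -0.05] w 0.002
rotvec tool [ 0.004  0.002 -0.001]
shift cur tool cm [ 0.09  1.14 -0.07] in target axes [ 0.09  1.14 -0.08] world [ 1.1 -0.1  0.1]
1.6 [-57.8 -48.6] None
1.5 [-53.  -49.9] [-0.14  0.48]
1.4 [-48.7 -50.9] [-0.1   0.44]
1.3 [-44.1 -51.5] [-0.06  0.46]
1.2 [-39.3 -51.7] [-0.02  0.48]
1.1 [-34.4 -51.5] [0.03 0.49]
1.0 [-29.4 -50.7] [0.08 0.5 ]
0.9 [-24.3 -49.3] [0.13 0.51]
0.8 [-19.3 -47.4] [0.19 0.5 ]
0.7 [-14.4 -44.9] [0.25 0.49]
0.6 [ -9.7 -41.8] [0.31 0.47]
0.5 [ -5.2 -38.1] [0.37 0.44]
0.4 [ -1.1 -33.9] [0.43 0.41]
0.3 [  2.5 -29.1] [0.48 0.36]
0.2 [  5.6 -23.8] [0.53 0.31]
0.1 [  8.1 -18.1] [0.57 0.25]
0.0 [ 10. -12.] [0.61 0.19]
```

View pics/wrist7.png

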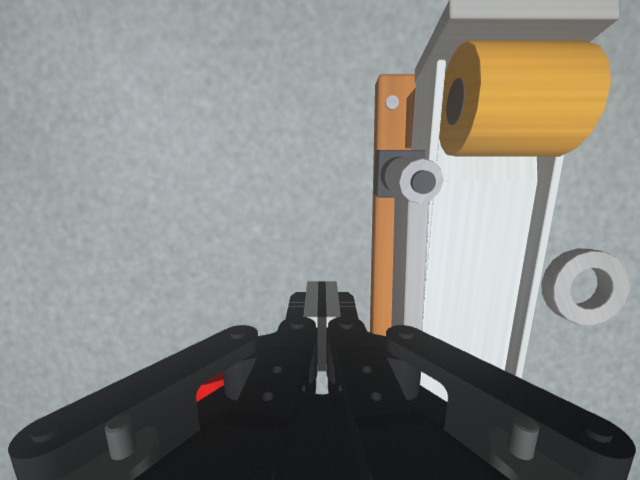

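Emit:
carry_out:
  deltas:
    - [[0.2,0.6,0],[0,0,0]]
    - [[0.1,0.6,0],[0,0,0]]
    - [[0.1,0.6,0],[0,0,0]]
    - [[-0.1,0.5,0],[0,0,0]]
    - [[-0.1,0.5,0],[0,0,0]]
    - [[0,0.5,0],[0,0,0]]
    - [[0,0.5,0],[0,0,0]]
    - [[0,0.5,0],[0,0,0]]
    - [[0.1,0.5,0],[0,0,0]]
    - [[0.1,0.5,0],[0,0,0]]
    - [[0.2,0.5,0],[0,0,0]]
    - [[0,0,0],[0,0,0]]

```text
t: 13.78
eef_pos: [0.5471, -0.0239, 0.0909]
eef_rot: [-0.042, 0.764, 0.642, 0.054]
wrist_force: [-0.6, -0.1, -0.3]
width: -0.0
```

Run:
```python
from w import *
from rig import ctrl
import cv2
s=ctrl.sense();to(s,(-.0144,-.0449,.030))
im=ctrl.get_image("wrist");cv2.imwrite(f"pics/wrist8.png",im["color"][:,:,::-1])
```

```text
t 13.775 TCP gutter mm [-18.9 -47.7  29.8] F gutter [-0.53 -0.22 -0.28] q [-0.18  0.21  1.54  0.14  1.39 -0.03] w -0.0
rotvec tool [ 0.005  0.002 -0.001]
shift cur tool cm [ 0.29  0.45 -0.02] in target axes [ 0.28  0.45 -0.02] world [0.5 0.2 0.1]
```

View pics/wrist8.png

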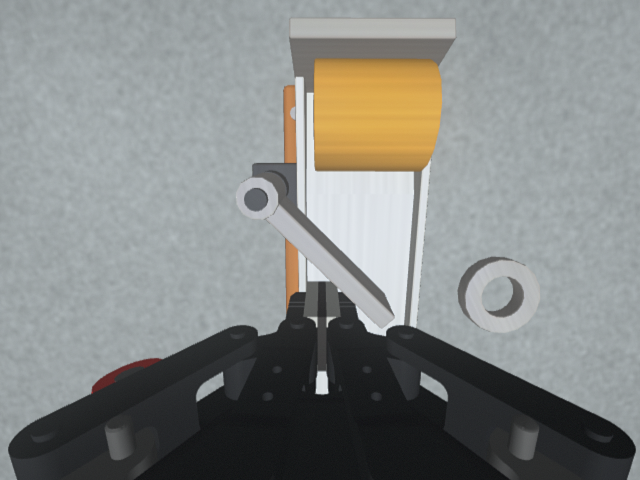

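The keeper is swinging as planned, now at about 0.8 rad. Continuing the arc.

Emit:
carry_out:
  deltas:
    - [[0.3,0.5,0],[0,0,0]]
    - [[0.3,0.5,0],[0,0,0]]
    - [[0.4,0.4,0],[0,0,0]]
    - [[0.4,0.4,0],[0,0,0]]
    - [[0.5,0.4,0],[0,0,0]]
    - [[0.5,0.3,0],[0,0,0]]
    - [[0.5,0.3,0],[0,0,0]]
    - [[0.4,0.1,0],[0,0,0]]
    - [[0,0,0],[0,0,0]]

```text
t: 14.95
eef_pos: [0.581, 0.0035, 0.0955]
eef_rot: [-0.042, 0.764, 0.642, 0.054]
wrist_force: [0.2, 0.1, -0.1]
width: -0.002
```

Run:
```python
from w import *
from rig import ctrl
import cv2
s=ctrl.sense();to(s,(.010,-.012,.030))
im=ctrl.get_image("wrist");cv2.imwrite(f"pics/wrist9.png",im["color"][:,:,::-1])
wi=wcam(s,im)
for a in (0,.1,.2):print(a,proj(wi,RG@np.array((-.042+.072*np.cos(a),.003-.072*np.sin(a),.04))+O))
```

```text
t 14.95 TCP gutter mm [  9.9 -14.6  29.8] F gutter [ 0.16  0.14 -0.13] q [-0.12  0.29  1.44  0.14  1.4   0.03] w -0.002
rotvec tool [ 0.004  0.002 -0.   ]
shift cur tool cm [ 0.26  0.01 -0.02] in target axes [ 0.26  0.01 -0.02] world [0.1 0.2 0.1]
0 [371.34497804 281.52251562]
0.1 [369.71417572 298.47594867]
0.2 [366.3526211  314.78139817]
```

View pics/wrist9.png

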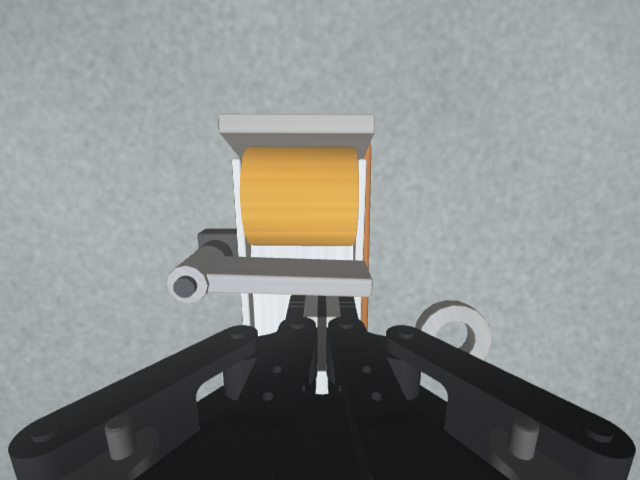

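Nearly shut, at about 0.03 rad. I press on gently until the end stop is felt.

Emit:
carry_out:
  deltas:
    - [[0.1,0,0],[0,0,0]]
    - [[0.1,0,0],[0,0,0]]
    - [[0.1,0,0],[0,0,0]]
    - [[0,0,0],[0,0,0]]
    - [[0,0,0],[0,0,0]]

```text
t: 15.62
eef_pos: [0.5813, 0.0059, 0.0959]
eef_rot: [-0.042, 0.764, 0.642, 0.054]
wrist_force: [-0.8, -2.0, -0.2]
width: -0.001
```

Run:
```python
from w import *
from rig import ctrl
to(ctrl.sense(),(.010,-.010,.030))
```

```text
t 15.625 TCP gutter mm [  9.8 -12.2  29.8] F gutter [-0.48 -2.12  0.13] q [-0.12  0.29  1.44  0.14  1.4   0.03] w -0.001
rotvec tool [ 0.004  0.003 -0.001]
shift cur tool cm [ 0.22  0.02 -0.02] in target axes [ 0.22  0.02 -0.02] world [0.1 0.2 0. ]
```

Emit:
carry_out:
  deltas:
    - [[0.1,0,0],[0,0,0]]
    - [[0.1,0,0],[0,0,0]]
    - [[0,0,0],[0,0,0]]
    - [[0,0,0],[0,0,0]]

```text
t: 16.12
eef_pos: [0.5814, 0.006, 0.0959]
eef_rot: [-0.041, 0.764, 0.641, 0.052]
wrist_force: [-2.3, -10.2, 0.3]
width: 0.006
```

Run:
```python
from w import *
from rig import ctrl
to(ctrl.sense(),(.010,-.010,.030))
```

```text
t 16.125 TCP gutter mm [  9.9 -12.   29.9] F gutter [ -0.54 -10.26   1.74] q [-0.11  0.29  1.44  0.14  1.4   0.04] w 0.006
rotvec tool [ 0.004  0.006 -0.002]
shift cur tool cm [ 0.2   0.01 -0.01] in target axes [ 0.2   0.01 -0.01] world [0.  0.2 0. ]
```

The force rose to 10 N with no further motion, and the contact is where the shut keeper should be (TCP y = −12 mm). That is the end stop. I back off and lift clear.

Emit:
carry_out:
  deltas:
    - [[-0.5,0,0],[0,0,0]]
    - [[-1.0,0,0],[0,0,0]]
    - [[-1.0,0,-0.5],[0,0,0]]
    - [[-0.5,0,-2.0],[0,0,0]]
    - [[0,0,-2.5],[0,0,0]]
    - [[0,0,-2.5],[0,0,0]]
    - [[0,0,-2.5],[0,0,0]]
    - [[-1.0,0,-1.0],[0,0,0]]
    - [[0,0,0],[0,0,0]]
    - [[0,0,0],[0,0,0]]

```text
t: 17.38
eef_pos: [0.5714, -0.0458, 0.1983]
eef_rot: [-0.043, 0.764, 0.642, 0.053]
wrist_force: [-0.3, 0.3, -1.0]
width: -0.002
```

Run:
```python
from w import *
from rig import ctrl
import cv2
s=ctrl.sense();to(s,(.010,-.012,.030))
im=ctrl.get_image("wrist");wi=wcam(s,im)
cv2.imwrite("pics/wrist10.png",cv2.resize(im["color"][0:300,150:500,::-1],None,fx=2,fy=2,interpolation=cv2.INTER_CUBIC))
for a in (0,.05,.1):
    for z in (.04,):
        e=[proj(wi,RG@np.array((-.042+.072*np.cos(a)+k*np.sin(a),.003-.072*np.sin(a)+k*np.cos(a),z))+O) for k in (-.004,.004)]
        print(a,[((p-[150,0])*2).round(0) for p in e])
print("pivot",(proj(wi,RG@np.array((-.042,.003,.04))+O)-[150,0])*2,"seat top",(proj(wi,RG@np.array((0,.033,.034))+O)-[150,0])*2)
im=ctrl.get_image("scene");cv2.imwrite("pics/scene10.png",im["color"][:,:,::-1])
```

```text
t 17.375 TCP gutter mm [  8.8 -50.  138.6] F gutter [-0.37  0.06 -1.02] q [-0.21  0.2   1.34  0.14  1.61 -0.03] w -0.002
rotvec tool [ 0.002  0.002 -0.002]
shift cur tool cm [ 3.83  0.09 10.85] in target axes [ 3.8   0.12 10.86] world [  1.    5.2 -10.2]
0 [array([403., 355.]), array([403., 331.])]
0.05 [array([402., 366.]), array([403., 342.])]
0.1 [array([400., 376.]), array([403., 353.])]
pivot [190.25310832 343.39083581] seat top [313.88279569 250.73483738]
```

View pics/wrist10.png

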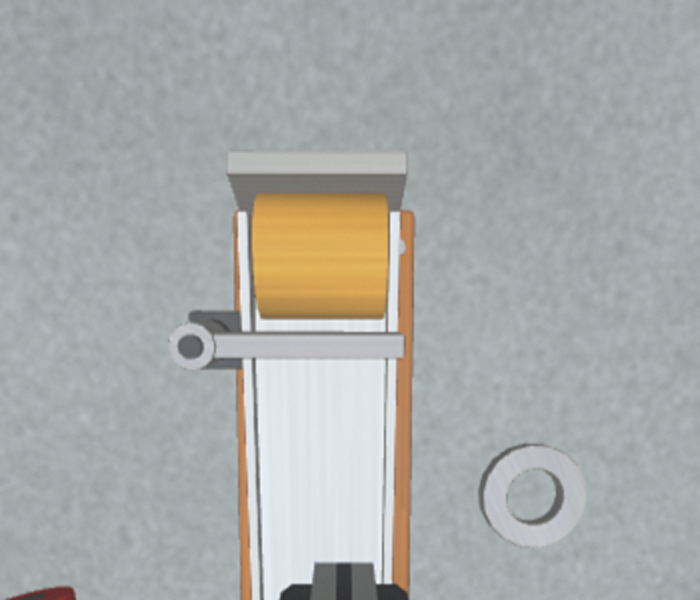

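View pics/scene10.png

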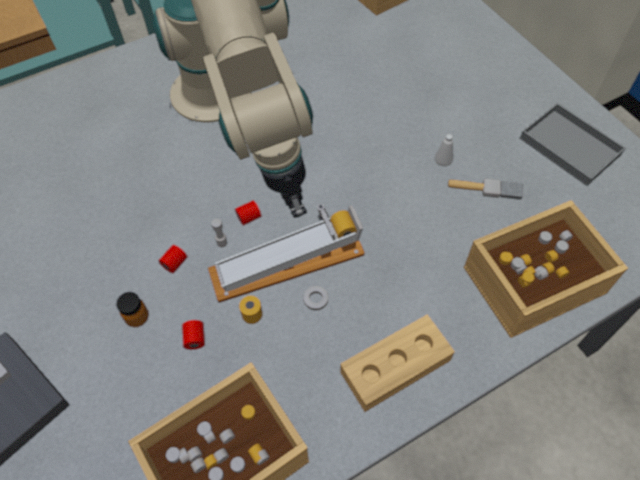

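The wrist crop shows the keeper straight across: its end is at (403,345) and its pivot at (190,346), level, so the angle is about 0. The roller is against the plate at (320,255). In the scene picture the other things stand at the same pixels as at the start. Handing in.

```bash
python3 -c "
from rig import ctrl
print(ctrl.sense()['t'],ctrl.sign_off())"
```

```text
the job is handed in; nothing more can be done
17.475 None
```

I pushed the brass roller up the gutter and over the crest with the shut fingertips. It rolled on to the stop plate and stayed there. I then swung the keeper arm shut behind it, backed off, lifted clear and handed in at 17.5 s.

- **Roller:** it sat within about 2 mm of the seat point in the wrist pictures and did not move while the keeper was being closed.
- **Keeper:** it met its end stop. The wrist force rose to 10 N, the highest reading I took, with no further motion. In the last picture the arm lies level with its pivot, so its angle is about 0.
- **Bystanders:** the other things in the scene picture appeared at the same places as at the start.

No check failed. The fitted ramp pose was 1 to 2 px off in the last picture, and a few of the points it was fitted to were up to about 2 px off; neither affected the result.

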